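Wedge the rocking candle stand

ROBOT

A 7-joint arm with a two-finger parallel gripper is mounted at the origin on the work surface. World frame = base frame: x ahead of the robot, y to its left, z up, the work surface at z = 0. Lengths are in m, angles in rad, forces in N, time in s.
With the tool pointing down it reaches from about 0.425 to 0.875 m from the base axis. Payload 4.7 kg.
Tool frame: the origin (TCP) lies on the centre line of the jaws, within the pads' length; the fingertips stand ahead of it and the grasp point (between the pads) lies 2 mm behind it (nose_length is the z of the fingertips in the tool frame, in m); z points along the fingers, y is the line along which they close (so a half turn about z gives the same grasp; the last joint's range is limited). The gripper opens to 87 mm and grips with 3 to 60 N. Pads are 19 mm wide; open, the fingers measure 117 mm over their backs; the gripper's body (75 mm by 190 mm) begins 51 mm behind the grasp point.
Start: joints at [-1.242, 0.321, -0.07, 1.45, 0.023, 1.371, -0.057], TCP at [0.201, 0.618, 0.204] pointing down, gripper open.
Joint ranges: [-2.86, 2.86], [-0.3, 2.09], [-1.38, 1.24], [0.06, 2.45], [-1.56, 4.7], [0.09, 2.05], [-2.69, 2.69]. Speed limits (rad/s): [2.57, 2.57, 3.14, 3.14, 3.14, 3.14, 3.14].

INTERFACE

Orientations are given as a rotation vector (axis times angle).
In Python, from bench import * gives the robot as it stands.
- The arm moves only by the tool send_rows, never from a script. Its arguments are lists of equal length, an entry for each row: "xyz": the shift along the tool's x, y, z in mm, a list of three; "dr": the turn, a rotation vector about the tool's x, y, z in rad, a list of three. A call has exactly 10 rows; each row is the pose to reach, as a shift and turn from the pose commanded when the call began, along the tool's axes at that moment; what a row does not reach only later rows make up. A row lasts 1/12 s, in which the tool goes at most 41.7 mm and 7.16 degrees, less where a joint would pass 70% of its speed; a pose out of reach is approached as far as the arm can. A call with a gripper value outside its range is refused whole. "jaw" is the finger opening in mm, from 0 to 87, set as the call begins (left out, the last holds). The fingers move at their own pace and stop on an object; "grip_force" is the grip in N (left out, the last holds). Time passes only in rows, so rows that repeat a pose let the fingers close, or fill a call up. It gives the time, the measured TCP pose, the force, the opening and the grip force at its end, in the units of the state.
- get_state(): the state, without advancing time (a new reading comes with each control period).
- get_image(name): name is "scene" or "top"; returns the picture (420x560x3 uint8, red, green, blue); there is no depth.
- calibration(name): a dict with "vfov" (degrees; the focal length in pixels is half the picture's height over the tangent of half this angle, whatever the lens; pixels are square), "cx", "cy" (the principal point, pixels), "rvec" (rotation vector, rad) and "tvec" (3), from world to camera coordinates, as OpenCV has them. Camera axes: x right, y down, z forward; pixel columns grow to the right and rows downward; lengths in m; the calibration is good to about 2 mm. A picture is of the moment at which its call begins. calibration takes no time and is no camera call.
- close_job(): hands the job in; it is judged then, once.
The state is a dict: "time": time; "joint_positions": joint angles; "qd": joint speeds; "joint_torque": joint torques, N m; "position": TCP position; "tool_rot": TCP orientation; "ft_force": force on the tool from outside, world axes, zero at the start; "torque": the same for the moment, N m; "grip_width": opening from 0.0 (shut) to 1.0 (fully open); "grip_force": force on a finger pad.
Only numpy, scipy, OpenCV 4.12 (cv2) and the standard library are available. Lean on these libraries where they do the work, as an engineer would, in place of code of your own. Each camera call takes 0.05 s, during which the arm holds its last target. There are 200 camera calls.

TASK

The low wooden cooling stand with three candle tins on it rocks, because its leg nearest the loose wooden wedge is too short. With the fingertips only, push the wedge along the table, thin end first, under that short leg until it is snug and carries some of the weight while the stand stays level; then press down firmly on the stand's top, right over that leg, to feel that it no longer rocks, and take the hand away. Do not grasp or lift anything, do not shove the stand about, and leave the tins and everything else where they are.

Things in the scene. Friction and masses are not known exactly. Their poses are not given: they have to be found in the camera images.
- stand: loose wooden cooling stand, top 220 x 220 mm at 85 mm height, about 1 kg plus its tins; origin at table height under its centre, z up, x and y along its sides. Four round legs, 32 mm diameter, at x, y = +-85 mm; frame underside 40 mm above the table. The leg at x = +85, y = -85 mm is 9 mm too short. Left alone it stands level on the other three
- short_foot (a point): centre of the underside of the short leg (32 mm diameter), 9 mm above the table while the stand is level and unwedged
- press_spot (a point): point on the stand's top surface (85 mm high) right above the short leg, 25 mm in from both edges, where it is to be pressed. A firm test is 8 to 15 N. Unwedged, 2 to 10 N here (friction of the fingertip included) dips it by up to 9 mm (0.075 rad), and it comes back when let go
- wedge: loose plain wooden wedge lying flat, 120 mm long (x), 50 mm wide (y), 3 mm thick at the thin end (x = +60 mm), rising evenly (slope 0.15) to 21 mm at the thick end; about 80 g; origin at the centre of its underside. It starts on the stand's -y side, thin end roughly towards the short leg, 20 to 70 mm short of it, pointing up to 0.2 rad off the stand's y
- wedge_tip (a point): middle of the wedge's thin edge
- wedge_back (a point): middle of the wedge's thick end face (50 mm wide, 21 mm tall, upright), where it can be pushed: it slides with under 2 N; once it carries the leg the push rises to some 4 to 12 N, and friction then holds it in
- load0: black candle tin, 68 mm diameter, 60 mm tall, origin at the centre of its underside; stands on the stand towards the corner opposite the short leg
- load1: black candle tin, 68 mm diameter, 60 mm tall, origin at the centre of its underside; stands on the stand
- load2: black candle tin, 68 mm diameter, 60 mm tall, origin at the centre of its underside; stands on the stand
- near_tin: black candle tin, 68 mm diameter, 60 mm tall, origin at the centre of its underside; stands on the table on the robot's side of the wedge; leave alone
- far_tin: black candle tin, 68 mm diameter, 60 mm tall, origin at the centre of its underside; stands on the table beyond the wedge; leave alone
- oil_bottle: amber bottle, 48 mm diameter, 110 mm tall, origin under its centre; leave alone
- jug: steel pouring jug, 100 mm diameter, 120 mm tall, with a handle, origin under its centre; leave alone
- spoon: spoon with a steel bowl and dark handle lying on the table; leave alone
- lid_ring: dark steel ring, 72 mm diameter, 12 mm high, lying on the table, origin under its centre; leave alone
There are look-alikes about, which are no part of the job. Leave any green or yellow look-alike of the load1 alone.

How it is judged:
By the outcome, as a careful person would: the job done as asked, in the order asked, and still so for the second after the job is handed in, with the robot touching nothing.
It also fails if it takes over 45 s, if anything falls off the work surface, if the arm or the gripper's body presses on something with over 40 N, if the wrist force passes 120 N, or if a joint passes its speed limit or range.

## Working session

There is one attempt and no reset: what is moved stays moved. The work goes in short steps, Python scripts to look and compute and a tool call to move; the robot and the scene stay as the last step left them, time stands still between calls to the robot, and variables do not carry over. Pictures are saved under pics/ and viewed, at most 10 in all, crops included, and the job is handed in when it is done.

Besides the shell and the picture viewer there is one more tool, called after "Call:" as name(argument=value, ...), one argument or row to a line, values as JSON. send_rows: Moves the arm, as the interface text tells. Its arguments: {"type":"object","properties":{"xyz":{"type":"array"},"dr":{"type":"array"},"jaw":{"type":"number"},"grip_force":{"type":"number"}},"required":["xyz","dr"]}

```bash
mkdir -p pics
python3 - <<'E'
from bench import *
import cv2
for n in("scene","top"):
    cv2.imwrite(f"pics/{n}0.png",get_image(n)[:,:,::-1]); print(n,calibration(n))
print(get_state())
try: print(nose_length)
except Exception as e: print(e)
E
```

```text
scene {'vfov': 43.07899922695392, 'cx': 284.1703656246919, 'cy': 211.98867270776222, 'rvec': array([ 2.17828856,  1.36103198, -0.45957941]), 'tvec': array([-0.17193421, -0.40727643,  1.66736506])}
top {'vfov': 45.18723067752711, 'cx': 285.4829715205533, 'cy': 217.7327095305652, 'rvec': array([ 2.11611736, -2.17143729,  0.16430738]), 'tvec': array([-0.06111569,  0.5855521 ,  1.22708051])}
{'time': 0.1, 'joint_positions': array([-1.24190782,  0.3217387 , -0.07012678,  1.45157359,  0.02261349,
        1.37082123, -0.05691124]), 'qd': array([-9.09339200e-06, -5.90224176e-04, -6.06987510e-04, -2.41960274e-03,
        4.89838269e-04,  2.59592115e-04,  6.60503409e-04]), 'joint_torque': array([ 1.10766202e-04, -4.92569232e+01, -4.05547908e-01, -3.13397133e+01,
       -6.41614501e-02,  3.94074759e-02,  8.34375487e-05]), 'position': array([0.20110909, 0.61753171, 0.20316754]), 'tool_rot': array([-4.92308637e-01, -3.10259556e+00,  2.73912757e-03]), 'ft_force': array([0.60866259, 0.0991321 , 0.40755724]), 'torque': array([-0.06221658,  0.00030066, -0.01482211]), 'grip_force': 0.0, 'grip_width': 1.0030211354382792}
0.017
```

View pics/scene0.png

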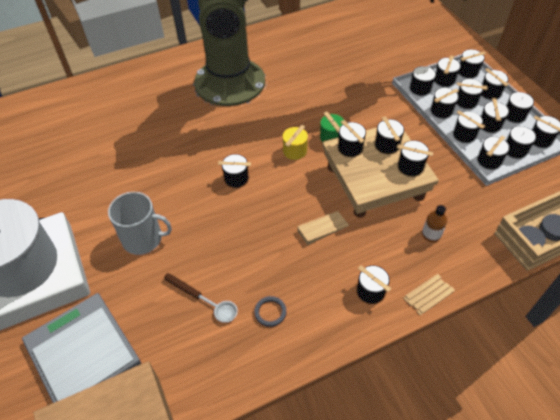

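View pics/top0.png

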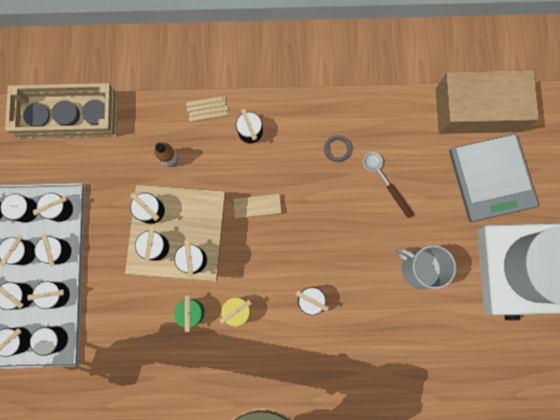

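Stand at top-view px (175,232), with the wedge to its right at (258,206), thick end right. The short leg is the stand's upper-right corner. I'll zoom in on both views.

Run:
```python
import cv2
a=cv2.imread("pics/top0.png")[170:290,115:305]; b=cv2.imread("pics/scene0.png")[100:250,280:450]
cv2.imwrite("pics/tc.png",cv2.resize(a,None,fx=4,fy=4,interpolation=cv2.INTER_CUBIC))
cv2.imwrite("pics/sc.png",cv2.resize(b,None,fx=4,fy=4,interpolation=cv2.INTER_CUBIC))
```

```text
(no output)
```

View pics/tc.png

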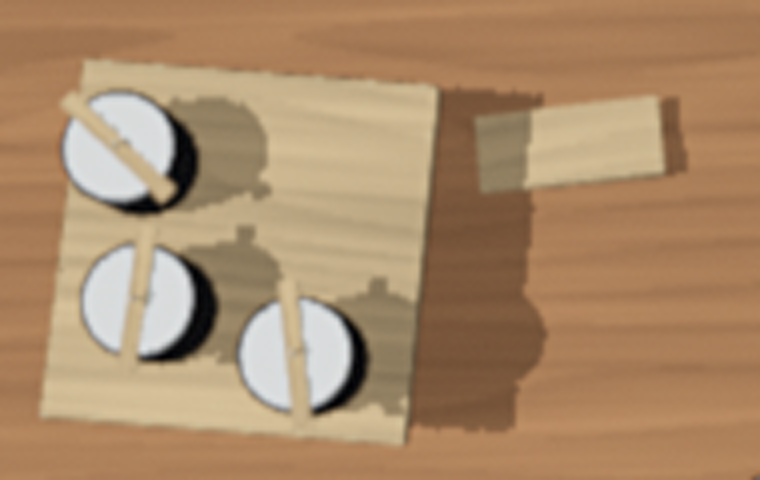

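View pics/sc.png

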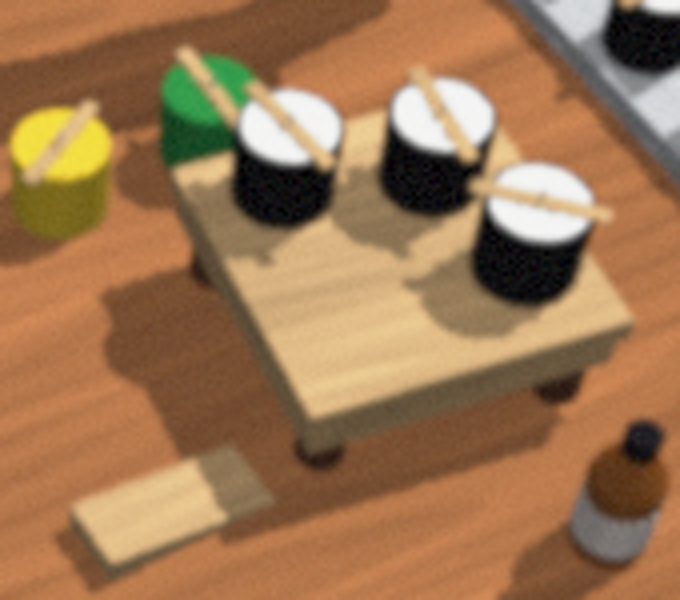

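The top crop shows stand corners at (82,60), (438,86), (405,444) and (40,415), and the wedge's thin edge at (475,117)-(482,193). The scene crop shows the same corners, plus the short leg at (320,450).

```bash
cat > h.py <<'E'
from bench import *
import cv2, numpy as np
from scipy.spatial.transform import Rotation as Rn
def cam(n):
    c=calibration(n); f=210/np.tan(np.radians(c["vfov"]/2))
    return np.array([[f,0,c["cx"]],[0,f,c["cy"]],[0,0,1]]),cv2.Rodrigues(c["rvec"])[0],c["tvec"].reshape(3,1)
def onz(n,uv,z):
    K,R,t=cam(n); d=R.T@np.linalg.inv(K)@[*uv,1]; o=(-R.T@t).ravel(); return o+d*(z-o[2])/d[2]
def tri(a,b):
    P=[K@np.hstack([R,t]) for K,R,t in (cam("top"),cam("scene"))]
    X=cv2.triangulatePoints(*P,np.float64(a).reshape(2,1),np.float64(b).reshape(2,1)); return (X[:3]/X[3]).ravel()
def px(n,X):
    K,R,t=cam(n); p=K@(R@np.reshape(X,(3,1))+t); return (p[:2]/p[2]).ravel()
T=lambda p:np.array(p)/4+[115-.375,170-.375]
S=lambda p:np.array(p)/4+[280-.375,100-.375]
E
python3 - <<'E'
from h import *
np.set_printoptions(precision=4,suppress=True)
for n,t,s,z in [("c+-",(438,86),(312,418),.085),("c++",(82,60),(633,322),.085),("c--",(405,444),(172,165),.085),("c-+",(40,415),None,.085),
 ("thinA",(475,117),(272,500),.003),("thinB",(482,193),(235,450),.003),("thickA",(657,95),(110,572),.021),("thickB",(666,174),(72,512),.021)]:
    print(n,onz("top",T(t),z), *( (onz("scene",S(s),z),tri(T(t),S(s))) if s else ()))
for n,uv in(("near",(312,301)),("far",(249,126)),("bottle",(165,150))): print(n,onz("top",uv,.06))
E
```

```text
c+- [0.6476 0.073  0.085 ] [0.6453 0.0743 0.085 ] [0.6471 0.0728 0.0879]
c++ [0.6696 0.2919 0.085 ] [0.6684 0.2895 0.085 ] [0.6688 0.2906 0.0854]
c-- [0.4298 0.0944 0.085 ] [0.4246 0.0983 0.085 ] [0.4299 0.0943 0.0916]
c-+ [0.4527 0.3129 0.085 ]
thinA [0.6435 0.0586 0.003 ] [0.6398 0.0582 0.003 ] [0.6423 0.0574 0.0069]
thinB [0.5931 0.0546 0.003 ] [0.5955 0.0566 0.003 ] [0.5939 0.0561 0.0011]
thickA [ 0.6514 -0.0609  0.021 ] [ 0.6531 -0.0635  0.021 ] [ 0.6517 -0.0617  0.0179]
thickB [ 0.5996 -0.0654  0.021 ] [ 0.6037 -0.0643  0.021 ] [ 0.6008 -0.0641  0.0169]
near [ 0.3754 -0.1352  0.06  ]
far [0.8211 0.011  0.06  ]
bottle [0.7632 0.2252 0.06  ]
```

```bash
cat >> h.py <<'E'
def go(x,y,z,yaw):
    "shift (mm) and turn in tool axes; tool x points along world angle yaw, z down"
    s=get_state(); R0=Rn.from_rotvec(s["tool_rot"]); X=np.array([np.cos(yaw),np.sin(yaw),0]); Z=np.array([0,0,-1.])
    R1=Rn.from_matrix(np.c_[X,np.cross(Z,X),Z])
    print("xyz",np.round(R0.inv().apply(np.array([x,y,z])-s["position"])*1000,1),"dr",np.round((R0.inv()*R1).as_rotvec(),3),"F",np.round(s["ft_force"],2),"pos",np.round(s["position"],4),"t",round(s["time"],2))
E
python3 -c "
from h import *
go(.201,.618,.26,np.pi/2+.068);go(.629,-.11,.25,np.pi/2+.068)"
```

```text
xyz [  0.2   0.3 -56.8] dr [-1.000e-03  1.000e-03  1.188e+00] F [0.61 0.1  0.41] pos [0.2011 0.6175 0.2032] t 0.1
xyz [-632.1 -559.4  -45.8] dr [-1.000e-03  1.000e-03  1.188e+00] F [0.61 0.1  0.41] pos [0.2011 0.6175 0.2032] t 0.1
```

Call:
send_rows(
  xyz=[
    [0, 0, -40],
    [-30, -27, -50],
    [-60, -54, -50],
    [-90, -81, -50],
    [-120, -108, -50],
    [-150, -135, -50],
    [-180, -162, -50],
    [-210, -189, -50],
    [-240, -216, -50],
    [-270, -243, -50],
  ],
  dr=[
    [0, 0, 0.1],
    [0, 0, 0.2],
    [0, 0, 0.3],
    [0, 0, 0.4],
    [0, 0, 0.5],
    [0, 0, 0.6],
    [0, 0, 0.7],
    [0, 0, 0.8],
    [0, 0, 0.9],
    [0, 0, 1.0],
  ],
  jaw=12,
)

```text
time: 0.93
position: [0.3832, 0.3014, 0.2539]
tool_rot: [-1.926, -2.482, 0.0]
ft_force: [0.5, -0.0, 0.1]
grip_width: 0.327
grip_force: 0.0
```

```bash
python3 -c "
from h import *
go(.629,-.11,.25,np.pi/2+.068)"
```

```text
xyz [-459.6  135.8    3.8] dr [-0.    -0.     0.183] F [ 0.46 -0.05  0.07] pos [0.3832 0.3014 0.2539] t 0.93
```

Call:
send_rows(
  xyz=[
    [-38, 11, 0],
    [-76, 22, 0],
    [-114, 33, 0],
    [-152, 45, 0],
    [-190, 56, 0],
    [-228, 67, 0],
    [-266, 78, 0],
    [-304, 90, 0],
    [-342, 101, 0],
    [-380, 112, 0],
  ],
  dr=[
    [0, 0, 0.05],
    [0, 0, 0.1],
    [0, 0, 0.15],
    [0, 0, 0.183],
    [0, 0, 0.183],
    [0, 0, 0.183],
    [0, 0, 0.183],
    [0, 0, 0.183],
    [0, 0, 0.183],
    [0, 0, 0.183],
  ],
)

```text
time: 1.77
position: [0.5878, -0.0374, 0.254]
tool_rot: [-2.138, -2.301, -0.0]
ft_force: [1.2, 0.2, 0.3]
grip_width: 0.134
grip_force: 0.0
```

```bash
python3 -c "
from h import *
go(.629,-.11,.25,np.pi/2+.068);go(.629,-.11,.027,np.pi/2+.068)"
```

```text
xyz [-75.4  35.7   4. ] dr [-0.    -0.     0.005] F [1.2  0.24 0.27] pos [ 0.5878 -0.0374  0.254 ] t 1.77
xyz [-75.5  35.7 227. ] dr [-0.    -0.     0.005] F [1.2  0.24 0.27] pos [ 0.5878 -0.0374  0.254 ] t 1.77
```

Call:
send_rows(
  xyz=[
    [-37, 18, 0],
    [-75.5, 35.7, 0],
    [-75.5, 35.7, 38],
    [-75.5, 35.7, 76],
    [-75.5, 35.7, 114],
    [-75.5, 35.7, 150],
    [-75.5, 35.7, 180],
    [-75.5, 35.7, 205],
    [-75.5, 35.7, 222],
    [-75.5, 35.7, 228],
  ],
  dr=[
    [0, 0, 0.005],
    [0, 0, 0.005],
    [0, 0, 0.005],
    [0, 0, 0.005],
    [0, 0, 0.005],
    [0, 0, 0.005],
    [0, 0, 0.005],
    [0, 0, 0.005],
    [0, 0, 0.005],
    [0, 0, 0.005],
  ],
)

```text
time: 2.6
position: [0.6256, -0.1079, 0.0222]
tool_rot: [-2.141, -2.292, 0.006]
ft_force: [-1.0, 0.6, -0.5]
grip_width: 0.137
grip_force: 0.0
```

```bash
python3 -c "
from h import *
go(.6268,-.0725,.026,np.pi/2+.068)
cv2.imwrite('pics/t1.png',cv2.resize(get_image('top')[130:300,120:360,::-1],None,fx=3,fy=3,interpolation=cv2.INTER_CUBIC))"
```

```text
xyz [35.2  3.6 -3.8] dr [-0.006 -0.001  0.   ] F [-0.99  0.59 -0.49] pos [ 0.6256 -0.1079  0.0222] t 2.6
```

View pics/t1.png

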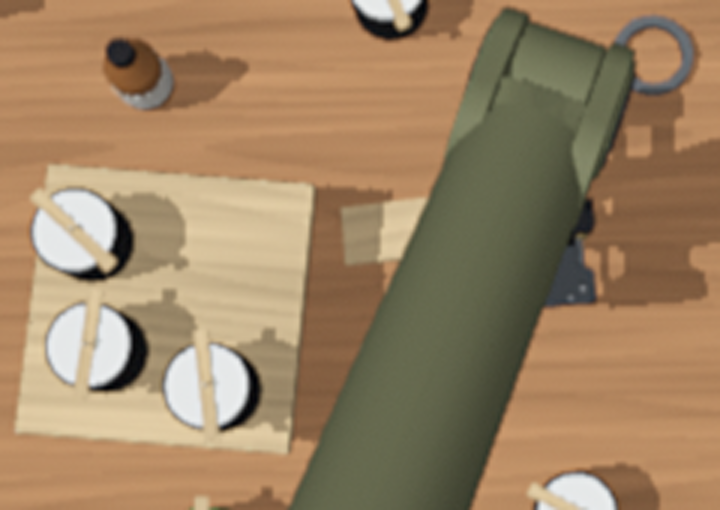

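The top crop shows the stand and wedge unmoved, with the thin edge at (343,210)-(345,262). The arm hides the wedge's back. Next I approach the back face.

Call:
send_rows(
  xyz=[
    [6, 1, -1],
    [12, 2, -2],
    [18, 3, -2.5],
    [23, 3.6, -2.5],
    [27, 3.6, -2.5],
    [29, 3.6, -2.5],
    [31, 3.6, -2.5],
    [33, 3.6, -2.5],
    [34, 3.6, -2.5],
    [35, 3.6, -2.5],
  ],
  dr=[
    [0, 0, 0],
    [0, 0, 0],
    [0, 0, 0],
    [0, 0, 0],
    [0, 0, 0],
    [0, 0, 0],
    [0, 0, 0],
    [0, 0, 0],
    [0, 0, 0],
    [0, 0, 0],
  ],
)

```text
time: 3.48
position: [0.6296, -0.0735, 0.0287]
tool_rot: [2.145, 2.295, -0.0]
ft_force: [0.3, 0.5, 0.4]
grip_width: 0.137
grip_force: 0.0
```

```bash
python3 -c "
from h import *
go(.6268,-.0725,.026,np.pi/2+.068)
cv2.imwrite('pics/s1.png',cv2.resize(get_image('scene')[120:280,250:450,::-1],None,fx=3.5,fy=3.5,interpolation=cv2.INTER_CUBIC))"
```

```text
xyz [ 1.2 -2.7  2.7] dr [-0.  0. -0.] F [0.33 0.48 0.42] pos [ 0.6296 -0.0735  0.0287] t 3.48
```

View pics/s1.png

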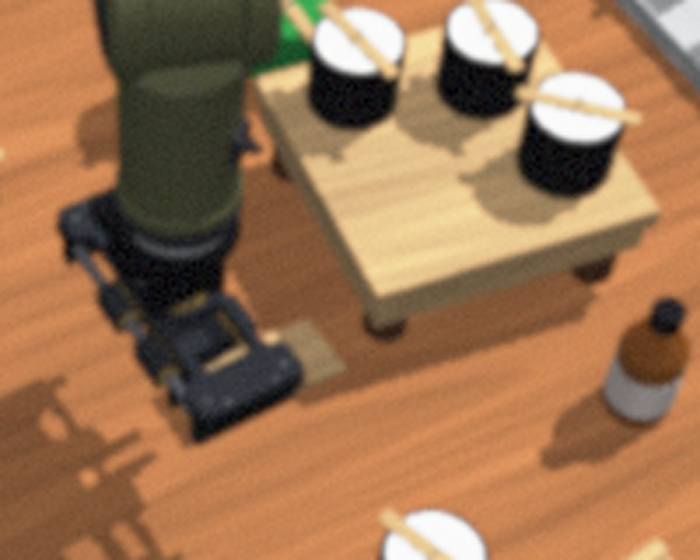

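The scene crop shows the fingers just behind the wedge's thick end, with the tip still at (345,365). Next, 20 mm of straight push.

Call:
send_rows(
  xyz=[
    [-2, -2.7, 2],
    [-2, -2.7, 2.7],
    [1, -2.7, 2.7],
    [4, -2.7, 2.7],
    [7, -2.7, 2.7],
    [10, -2.7, 2.7],
    [13, -2.7, 2.7],
    [16, -2.7, 2.7],
    [19, -2.7, 2.7],
    [21.2, -2.7, 2.7],
  ],
  dr=[
    [0, 0, 0],
    [0, 0, 0],
    [0, 0, 0],
    [0, 0, 0],
    [0, 0, 0],
    [0, 0, 0],
    [0, 0, 0],
    [0, 0, 0],
    [0, 0, 0],
    [0, 0, 0],
  ],
)

```text
time: 4.37
position: [0.6256, -0.0518, 0.026]
tool_rot: [-2.144, -2.296, -0.0]
ft_force: [-0.2, 0.2, -1.0]
grip_width: 0.138
grip_force: 0.0
```

Run:
```python
from h import *
for i in range(0,6):
    u=i/5; a=-.068+.168*u; s=.04*u; cx=.6210+sum(np.sin(-.068+.168*v)*.04/50 for v in np.linspace(0,u,int(50*u)+1)[1:]); cy=.0119+s
    go(cx-.0645*np.sin(a),cy-.0645*np.cos(a),.026,np.pi/2-a)
cv2.imwrite('pics/s2.png',get_image('scene')[:,:,::-1])
```

```text
xyz [-0.7 -0.3 -0. ] dr [ 0.    -0.     0.001] F [-0.25  0.24 -1.04] pos [ 0.6256 -0.0518  0.026 ] t 4.37
xyz [ 7.4 -2.3 -0. ] dr [ 0.    -0.     0.034] F [-0.25  0.24 -1.04] pos [ 0.6256 -0.0518  0.026 ] t 4.37
xyz [15.5 -4.  -0. ] dr [ 0.    -0.     0.068] F [-0.25  0.24 -1.04] pos [ 0.6256 -0.0518  0.026 ] t 4.37
xyz [23.6 -5.5 -0. ] dr [ 0.    -0.     0.101] F [-0.25  0.24 -1.04] pos [ 0.6256 -0.0518  0.026 ] t 4.37
xyz [31.8 -6.7 -0. ] dr [ 0.    -0.     0.135] F [-0.25  0.24 -1.04] pos [ 0.6256 -0.0518  0.026 ] t 4.37
xyz [40.1 -7.6 -0. ] dr [ 0.    -0.     0.169] F [-0.25  0.24 -1.04] pos [ 0.6256 -0.0518  0.026 ] t 4.37
```

```bash
python3 -c "
import cv2
cv2.imwrite('pics/s2c.png',cv2.resize(cv2.imread('pics/s2.png')[180:260,290:390],None,fx=6,fy=6,interpolation=cv2.INTER_CUBIC))"
```

```text
(no output)
```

View pics/s2c.png

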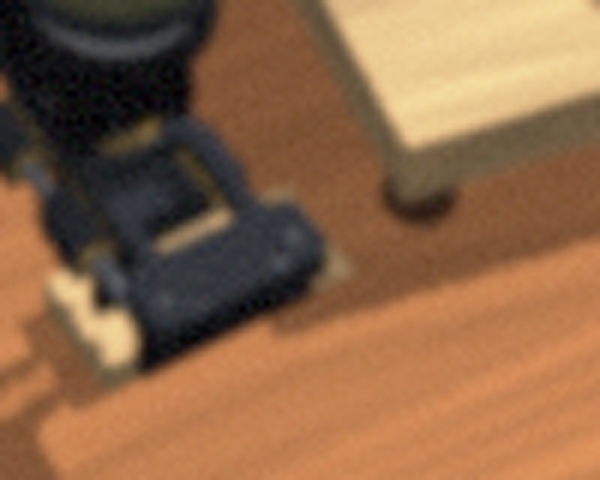

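Run:
```python
from h import *
c=lambda X:np.round((px("scene",X)-[290,180])*6)
K,R,t=cam("scene"); print("cam",(-R.T@t).ravel())
for X in [(.6256,-.0518,.009),(.6256,-.0518,.08),(.618,.0567,.003),(.6261,-.063,.021),(.6174,.0767,.003),(.6514,-.061,.021),(.5996,-.0654,.021)]: print(X,c(X))
s=get_state(); print(Rn.from_rotvec(s["tool_rot"]).as_matrix().round(3), s["grip_width"])
```

```text
cam [ 1.26644252 -0.411125    1.09665002]
(0.6256, -0.0518, 0.009) [ 97. 331.]
(0.6256, -0.0518, 0.08) [101. 230.]
(0.618, 0.0567, 0.003) [317. 231.]
(0.6261, -0.063, 0.021) [ 73. 325.]
(0.6174, 0.0767, 0.003) [357. 213.]
(0.6514, -0.061, 0.021) [106. 370.]
(0.5996, -0.0654, 0.021) [ 39. 279.]
[[-0.069  0.998 -0.   ]
 [ 0.998  0.069  0.001]
 [ 0.001  0.    -1.   ]] 0.1390698558146899
```

Run:
```python
from h import *
cv2.imwrite('pics/t2.png',get_image('top')[:,:,::-1])
f=lambda im:cv2.resize(im,(400,290),interpolation=cv2.INTER_CUBIC)
a=cv2.imread('pics/scene0.png')[192:250,285:365]; b=cv2.imread('pics/s2.png')[192:250,285:365]
s1=cv2.resize(cv2.imread('pics/s1.png'),(200,160),interpolation=cv2.INTER_AREA)[72:130,35:115]
t=cv2.imread('pics/t2.png')[180:238,220:300]
cv2.imwrite('pics/m.png',np.vstack([np.hstack([f(a),f(s1)]),np.hstack([f(b),f(t)])]))
```

```text
(no output)
```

View pics/m.png

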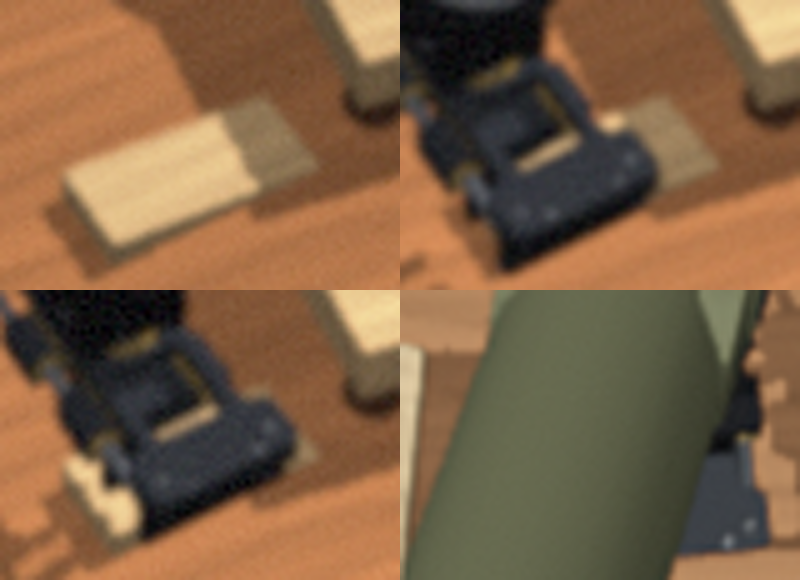

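Run:
```python
from h import *
s=get_state(); R=Rn.from_rotvec(s["tool_rot"]); p=s["position"]
for z in(-.053,-.1):
  for X in[(a,b,z) for a in(-.0375,.0375) for b in(-.095,.095)]: 
    w=p+R.apply(X); print(X,w.round(3),((px("scene",w)-[285,192])*5).round()+[0,290],px("top",w).round(1))
print(((px("scene",p+R.apply((0,0,.017)))-[285,192])*5).round()+[0,290])
import bench; print([n for n in dir(bench) if n[0]!='_'])
```

```text
(-0.0375, -0.095, -0.053) [ 0.533 -0.096  0.079] [-58. 317.] [294.  235.8]
(-0.0375, 0.095, -0.053) [ 0.723 -0.082  0.079] [148. 605.] [286.6 160.4]
(0.0375, -0.095, -0.053) [ 0.528 -0.021  0.079] [ 75. 257.] [263.3 238.7]
(0.0375, 0.095, -0.053) [ 0.718 -0.008  0.079] [287. 535.] [256.6 163.1]
(-0.0375, -0.095, -0.1) [ 0.533 -0.096  0.126] [-61. 255.] [294.3 233.5]
(-0.0375, 0.095, -0.1) [ 0.723 -0.083  0.126] [152. 548.] [286.6 155.2]
(0.0375, -0.095, -0.1) [ 0.528 -0.021  0.126] [ 76. 194.] [262.4 236.5]
(0.0375, 0.095, -0.1) [ 0.718 -0.008  0.126] [296. 476.] [255.5 158.1]
[106. 506.]
['MotionError', 'calibration', 'close_job', 'get_image', 'get_state', 'nose_length']
```

The montage shows the wedge unmoved, with the gripper above it. So the fingertips ride higher than the state suggests. I'll retreat and feel for the table.

Call:
send_rows(
  xyz=[
    [-10, 0, 0],
    [-20, 0, 0],
    [-30, 0, 0],
    [-40, 0, 0],
    [-48, 0, 0],
    [-48, 0, 3],
    [-48, 0, 6],
    [-48, 0, 8],
    [-48, 0, 8],
    [-48, 0, 8],
  ],
  dr=[
    [0, 0, 0],
    [0, 0, 0],
    [0, 0, 0],
    [0, 0, 0],
    [0, 0, 0],
    [0, 0, 0],
    [0, 0, 0],
    [0, 0, 0],
    [0, 0, 0],
    [0, 0, 0],
  ],
)

```text
time: 5.3
position: [0.6287, -0.0993, 0.0175]
tool_rot: [-2.143, -2.296, 0.0]
ft_force: [0.8, -0.0, -0.6]
grip_width: 0.138
grip_force: 0.0
```

Run:
```python
from h import *
print(get_state())
go(.6268,-.1,.026,np.pi/2+.068)
cv2.imwrite('pics/s3.png',cv2.resize(get_image('scene')[180:280,250:383,::-1],None,fx=6,fy=6,interpolation=cv2.INTER_CUBIC))
```

```text
{'time': 5.3, 'joint_positions': array([-0.35948793,  0.49908517,  0.60598225,  1.70066512, -0.32138736,
        1.04355473,  0.42251359]), 'qd': array([-2.99407160e-03, -3.91708439e-03,  4.95903236e-03, -5.49981242e-03,
        1.40533080e-03, -5.98552521e-05, -1.60809307e-04]), 'joint_torque': array([ 1.81221007e-01, -4.72312689e+01,  9.03630137e+00, -2.59841251e+01,
       -3.23103718e-02,  7.04460614e-02,  2.26375538e-03]), 'position': array([ 0.62868398, -0.09927047,  0.0175465 ]), 'tool_rot': array([-2.14268069e+00, -2.29642074e+00,  5.83507135e-05]), 'ft_force': array([ 0.80750638, -0.01064194, -0.55788816]), 'torque': array([-0.14205633,  0.05693532, -0.03352994]), 'grip_force': 0.0, 'grip_width': 0.13758367677959576}
xyz [-0.6 -1.9 -8.5] dr [-0.001 -0.001  0.001] F [ 0.81 -0.01 -0.56] pos [ 0.6287 -0.0993  0.0175] t 5.3
```

View pics/s3.png

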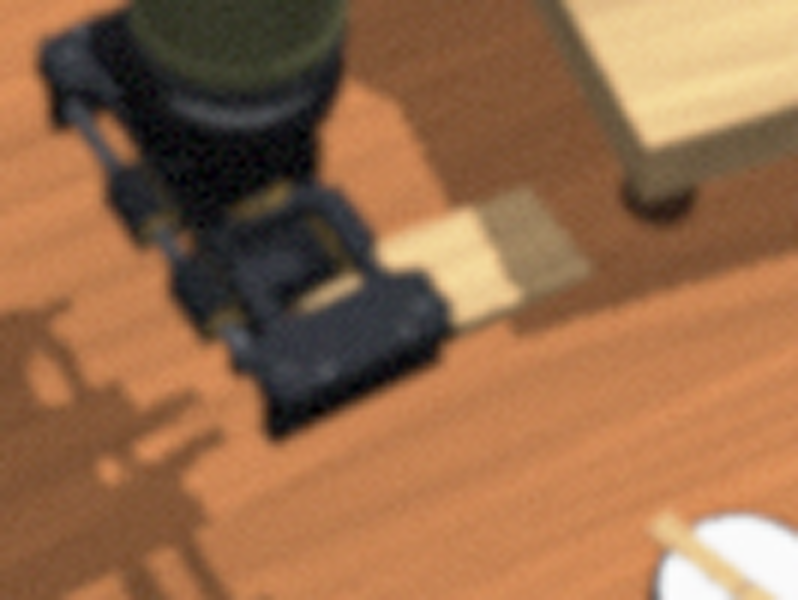

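The scene crop shows the wedge still in place, tip corner at (590,265). The gripper's shadow is well away from it on the left, so there is a gap below the fingers. I'll descend in small steps.

Call:
send_rows(
  xyz=[
    [0, 0, 0.5],
    [0, 0, 1],
    [0, 0, 1.5],
    [0, 0, 2],
    [0, 0, 2.5],
    [0, 0, 3],
    [0, 0, 3],
    [0, 0, 3],
    [0, 0, 3],
    [0, 0, 3],
  ],
  dr=[
    [0, 0, 0],
    [0, 0, 0],
    [0, 0, 0],
    [0, 0, 0],
    [0, 0, 0],
    [0, 0, 0],
    [0, 0, 0],
    [0, 0, 0],
    [0, 0, 0],
    [0, 0, 0],
  ],
)

```text
time: 6.18
position: [0.6288, -0.1003, 0.015]
tool_rot: [2.145, 2.296, 0.0]
ft_force: [-0.1, -0.2, -0.1]
grip_width: 0.135
grip_force: 0.0
```

Call:
send_rows(
  xyz=[
    [0, 0, 0.6],
    [0, 0, 1.2],
    [0, 0, 1.8],
    [0, 0, 2.4],
    [0, 0, 3],
    [0, 0, 3.5],
    [0, 0, 4],
    [0, 0, 4],
    [0, 0, 4],
    [0, 0, 4],
  ],
  dr=[
    [0, 0, 0],
    [0, 0, 0],
    [0, 0, 0],
    [0, 0, 0],
    [0, 0, 0],
    [0, 0, 0],
    [0, 0, 0],
    [0, 0, 0],
    [0, 0, 0],
    [0, 0, 0],
  ],
)

```text
time: 7.02
position: [0.6289, -0.1002, 0.011]
tool_rot: [2.145, 2.296, 0.0]
ft_force: [-0.3, 0.5, -0.6]
grip_width: 0.142
grip_force: 0.0
```

Call:
send_rows(
  xyz=[
    [0, 0, 0.6],
    [0, 0, 1.2],
    [0, 0, 1.8],
    [0, 0, 2.4],
    [0, 0, 3],
    [0, 0, 3.6],
    [0, 0, 4.2],
    [0, 0, 4.8],
    [0, 0, 5],
    [0, 0, 5],
  ],
  dr=[
    [0, 0, 0],
    [0, 0, 0],
    [0, 0, 0],
    [0, 0, 0],
    [0, 0, 0],
    [0, 0, 0],
    [0, 0, 0],
    [0, 0, 0],
    [0, 0, 0],
    [0, 0, 0],
  ],
)

```text
time: 7.85
position: [0.6288, -0.1003, 0.0059]
tool_rot: [-2.145, -2.296, 0.0]
ft_force: [-0.7, -0.0, -0.4]
grip_width: 0.139
grip_force: 0.0
```

Call:
send_rows(
  xyz=[
    [0, 0, 0.6],
    [0, 0, 1.2],
    [0, 0, 1.8],
    [0, 0, 2.4],
    [0, 0, 3],
    [0, 0, 3.6],
    [0, 0, 4.2],
    [0, 0, 4.8],
    [0, 0, 5],
    [0, 0, 5],
  ],
  dr=[
    [0, 0, 0],
    [0, 0, 0],
    [0, 0, 0],
    [0, 0, 0],
    [0, 0, 0],
    [0, 0, 0],
    [0, 0, 0],
    [0, 0, 0],
    [0, 0, 0],
    [0, 0, 0],
  ],
)

```text
time: 8.68
position: [0.6288, -0.1003, 0.0009]
tool_rot: [-2.145, -2.296, 0.0]
ft_force: [0.4, 0.0, 0.3]
grip_width: 0.138
grip_force: 0.0
```

Call:
send_rows(
  xyz=[
    [0, 0, 0.6],
    [0, 0, 1.2],
    [0, 0, 1.8],
    [0, 0, 2.4],
    [0, 0, 3],
    [0, 0, 3.6],
    [0, 0, 4.2],
    [0, 0, 4.8],
    [0, 0, 5],
    [0, 0, 5],
  ],
  dr=[
    [0, 0, 0],
    [0, 0, 0],
    [0, 0, 0],
    [0, 0, 0],
    [0, 0, 0],
    [0, 0, 0],
    [0, 0, 0],
    [0, 0, 0],
    [0, 0, 0],
    [0, 0, 0],
  ],
)

```text
time: 9.52
position: [0.6288, -0.1002, -0.0041]
tool_rot: [-2.145, -2.296, -0.0]
ft_force: [-0.7, -0.1, 0.3]
grip_width: 0.137
grip_force: 0.0
```

Run:
```python
from h import *
s=get_state(); R=Rn.from_rotvec(s["tool_rot"]); p=s["position"]; print(p,s["ft_force"])
print([px("scene",p+R.apply(x)).round(1) for x in((0,0,.017),(.0375,.095,-.053),(-.0375,.095,-.053))])
im=get_image("scene"); cv2.imwrite("pics/s4.png",im[:,:,::-1])
g=im[195:262,270:350].astype(int); 
for r in range(0,67,2): print(195+r,"".join("#" if v.max()<75 else ("o" if v[0]-v[2]<50 else ("w" if v[1]>150 else ".")) for v in g[r]))
```

```text
[ 0.62879228 -0.10024731 -0.00411165] [-0.72166776 -0.05135949  0.28329068]
[array([289., 250.]), array([323.7, 257. ]), array([295.6, 271.2])]
195 ##############################oo###o..........................................oo
197 ####################################...........................................o
199 ####################################............................................
201 ###################################o............................................
203 ###################################.............................................
205 ##############o#ooo##############o..............................................
207 .###############################................................................
209 ..##############################................................................
211 ...#############################o...............................................
213 oo##############################o...............................................
215 ################################o.......................wwww....................
217 #################
[... 1233 characters left out ...]
....................
247 ...................o########o###ooo#############................................
249 ......................o#####################....................................
251 ........................################........................................
253 ........................###########o............................................
255 ........................#######o................................................
257 ........................###o....................................................
259 ................................................................................
261 ................................................................................
```

Call:
send_rows(
  xyz=[
    [0, 0, 0.7],
    [0, 0, 1.4],
    [0, 0, 2.1],
    [0, 0, 2.8],
    [0, 0, 3.5],
    [0, 0, 4.2],
    [0, 0, 4.8],
    [0, 0, 5.4],
    [0, 0, 6],
    [0, 0, 6],
  ],
  dr=[
    [0, 0, 0],
    [0, 0, 0],
    [0, 0, 0],
    [0, 0, 0],
    [0, 0, 0],
    [0, 0, 0],
    [0, 0, 0],
    [0, 0, 0],
    [0, 0, 0],
    [0, 0, 0],
  ],
)

```text
time: 10.4
position: [0.6287, -0.1003, -0.0102]
tool_rot: [-2.145, -2.296, 0.0]
ft_force: [-0.0, -0.7, 0.5]
grip_width: 0.133
grip_force: 0.0
```

Call:
send_rows(
  xyz=[
    [0, 0, 0.5],
    [0, 0, 1],
    [0, 0, 1.5],
    [0, 0, 2],
    [0, 0, 2.5],
    [0, 0, 3],
    [0, 0, 3.5],
    [0, 0, 4],
    [0, 0, 4],
    [0, 0, 4],
  ],
  dr=[
    [0, 0, 0],
    [0, 0, 0],
    [0, 0, 0],
    [0, 0, 0],
    [0, 0, 0],
    [0, 0, 0],
    [0, 0, 0],
    [0, 0, 0],
    [0, 0, 0],
    [0, 0, 0],
  ],
)

```text
time: 11.23
position: [0.6288, -0.1003, -0.014]
tool_rot: [-2.145, -2.296, -0.0]
ft_force: [-0.6, 0.1, -0.8]
grip_width: 0.138
grip_force: 0.0
```

Call:
send_rows(
  xyz=[
    [0, 0, 0.5],
    [0, 0, 1],
    [0, 0, 1.5],
    [0, 0, 2],
    [0, 0, 2.5],
    [0, 0, 3],
    [0, 0, 3.5],
    [0, 0, 4],
    [0, 0, 4],
    [0, 0, 4],
  ],
  dr=[
    [0, 0, 0],
    [0, 0, 0],
    [0, 0, 0],
    [0, 0, 0],
    [0, 0, 0],
    [0, 0, 0],
    [0, 0, 0],
    [0, 0, 0],
    [0, 0, 0],
    [0, 0, 0],
  ],
)

```text
time: 12.07
position: [0.6288, -0.1003, -0.0179]
tool_rot: [-2.145, -2.296, -0.0]
ft_force: [-0.9, -0.7, 1.6]
grip_width: 0.138
grip_force: 1.0
```

Run:
```python
from h import *
s=get_state(); p=s["position"]; print(p,s["ft_force"])
im=get_image("scene"); cv2.imwrite("pics/s5.png",im[:,:,::-1])
g=im[195:275,270:350].astype(int); 
for r in range(30,80,2): print(195+r,"".join("#" if v.max()<75 else ("o" if v[0]-v[2]<50 else ("w" if v[1]>150 else ".")) for v in g[r]))
```

```text
[ 0.6288376  -0.10025467 -0.01787485] [-0.89763908 -0.68427716  1.63464325]
225 ###################oo#################o.wwwwwwwwwwwwwwwwwwwwwwww................
227 ..##ooo#o##############################oowwwwwwwwwwwwwwwwwwwwwwwww..............
229 ...ooooooo.o############################oowwwwwwwwwwwwwwwwwwwwwwwww.............
231 .......oo################################owwwwwwwwwwwwwwwwwwwww.................
233 ........o############################o###oo.wwwwwwwwwwwwww......................
235 ........o##########################o...o####oooooo..............................
237 .........#######################ooo...oo############o...........................
239 .........####################ooooo##############oo##o...........................
241 ..........o#####ooo########oooo######################o..........................
243 ............###ooooo##########################o#######..........................
245 .............oo.ooooo################################...........................
247 ..................oooo##############################............................
249 
[... 400 characters left out ...]
....................
259 .......................o######o.................................................
261 .........................#o.....................................................
263 ................................................................................
265 ................................................................................
267 ................................................................................
269 ................................................................................
271 ................................................................................
273 ................................................................................
```

Call:
send_rows(
  xyz=[
    [0, 0, 0.3],
    [0, 0, 0.6],
    [0, 0, 0.9],
    [0, 0, 1.2],
    [0, 0, 1.5],
    [0, 0, 1.5],
    [0, 0, 1.5],
    [0, 0, 1.5],
    [0, 0, 1.5],
    [0, 0, 1.5],
  ],
  dr=[
    [0, 0, 0],
    [0, 0, 0],
    [0, 0, 0],
    [0, 0, 0],
    [0, 0, 0],
    [0, 0, 0],
    [0, 0, 0],
    [0, 0, 0],
    [0, 0, 0],
    [0, 0, 0],
  ],
)

```text
time: 12.95
position: [0.6289, -0.1003, -0.0179]
tool_rot: [-2.144, -2.295, -0.001]
ft_force: [-4.9, 1.4, 11.3]
grip_width: 0.138
grip_force: 5.8
```

Table contact confirmed: fingertip height is reported z + 0.018. Vertical stiffness is about 6.5 N/mm. I'll raise 9 mm and go to the wedge's back.

Call:
send_rows(
  xyz=[
    [0, 0, -3],
    [0, -1, -9],
    [3, -2, -9],
    [7, -2, -9],
    [11, -2, -9],
    [15, -2, -9],
    [19, -2, -9],
    [22, -2, -9],
    [25, -2, -9],
    [25, -2, -9],
  ],
  dr=[
    [0, 0, 0],
    [0, 0, 0],
    [0, 0, 0],
    [0, 0, 0],
    [0, 0, 0],
    [0, 0, 0],
    [0, 0, 0],
    [0, 0, 0],
    [0, 0, 0],
    [0, 0, 0],
  ],
)

```text
time: 13.78
position: [0.6252, -0.0743, -0.0107]
tool_rot: [-2.143, -2.297, -0.0]
ft_force: [0.7, -0.4, -0.6]
grip_width: 0.14
grip_force: 0.0
```

Call:
send_rows(
  xyz=[
    [2, 0, 0],
    [4, 0, 0],
    [6, 0, 0],
    [8, 0, 0],
    [10, 0, 0],
    [12, 0, 0],
    [14, 0, 0],
    [16, 0, 0],
    [18, 0, 0],
    [20, 0, 0],
  ],
  dr=[
    [0, 0, 0],
    [0, 0, 0],
    [0, 0, 0],
    [0, 0, 0],
    [0, 0, 0],
    [0, 0, 0],
    [0, 0, 0],
    [0, 0, 0],
    [0, 0, 0],
    [0, 0, 0],
  ],
)

```text
time: 14.62
position: [0.6237, -0.0553, -0.0105]
tool_rot: [-2.145, -2.296, -0.0]
ft_force: [0.0, -0.8, -0.7]
grip_width: 0.14
grip_force: 0.2
```

```bash
cat >> h.py <<'E'
def wedge(X,yaw):
    "not used"
def show(r0,r1,c0,c1,name):
    im=get_image("scene"); cv2.imwrite(f"pics/{name}.png",im[:,:,::-1]); g=im.astype(int)
    for r in range(r0,r1,2): print(r,"".join("#" if v.max()<75 else ("w" if v[1]>150 else ("o" if v[0]-v[2]<58 else ".")) for v in g[r,c0:c1]))
E
python3 - <<'E'
from h import *
for i in range(0,6):
    u=i/5; a=-.068+.168*u; s=.04*u; cx=.6210+sum(np.sin(-.068+.168*v)*.04/50 for v in np.linspace(0,u,int(50*u)+1)[1:]); cy=.0119+s
    go(cx-.0645*np.sin(a),cy-.0645*np.cos(a),-.0105,np.pi/2-a)
a=cv2.imread('pics/scene0.png')[:,:,::-1].astype(int)
for r in range(206,232,2): print(r,"".join("w" if v[1]>150 else ("o" if v[0]-v[2]<58 else ".") for v in a[r,320:380]))
show(196,232,320,380,"s6")
E
```

```text
xyz [ 2.8  1.9 -0. ] dr [ 0. -0. -0.] F [ 0.03 -0.77 -0.73] pos [ 0.6237 -0.0553 -0.0105] t 14.62
xyz [10.8 -0.2 -0. ] dr [ 0.    -0.     0.034] F [ 0.03 -0.77 -0.73] pos [ 0.6237 -0.0553 -0.0105] t 14.62
xyz [18.9 -1.9 -0. ] dr [ 0.    -0.     0.067] F [ 0.03 -0.77 -0.73] pos [ 0.6237 -0.0553 -0.0105] t 14.62
xyz [27.1 -3.4 -0. ] dr [ 0.    -0.     0.101] F [ 0.03 -0.77 -0.73] pos [ 0.6237 -0.0553 -0.0105] t 14.62
xyz [35.3 -4.6 -0. ] dr [ 0.    -0.     0.134] F [ 0.03 -0.77 -0.73] pos [ 0.6237 -0.0553 -0.0105] t 14.62
xyz [43.5 -5.5 -0. ] dr [ 0.    -0.     0.168] F [ 0.03 -0.77 -0.73] pos [ 0.6237 -0.0553 -0.0105] t 14.62
206 .................................ooooooooooooooooooooooooooo
208 ..................................ooooooooooooooooooo.......
210 ..................................ooooooooooooo.............
212 .................................ooooooooooooo..............
214 ...........o.oo...o...............oooooooooooo..............
216 ...wwwwwww..o...ooo.................oooooooo................
218 wwwwwwwwwww.ooo.oo..........................................
220 wwwwwwww
[... 847 characters left out ...]
........................ooooooooooooo.............
212 ###oo.............................##ooooooo##o..............
214 #####o..w.........................o##########o..............
216 ######owwww.........................oo#####o................
218 #######owwww................................................
220 #######o.wwww..............o................................
222 ###o####oowww.ooo...........................................
224 ##oooo####oooo##ooo.o.......oo..............................
226 ....oo############ooo.ooo.o.................................
228 oooo###############oooo.....................................
230 #####################o......................................
```

```bash
cat >> h.py <<'E'
def prof(im,off=0.0,ys=np.arange(.036,.1,.004)):
    g=cv2.GaussianBlur(im,(0,0),1.0).astype(float); o=[]
    for y in ys:
        u,v=px("scene",(.6185+.1*off*0+off+(y-.0567)*.02,y,.003)); c=cv2.getRectSubPix(g.astype(np.float32),(1,1),(float(u),float(v)))[0,0]; o.append(int(round(100*c[2]/c[0])))
    return o
E
python3 - <<'E'
from h import *
print((np.arange(.036,.1,.004)*1000).astype(int))
for n in("scene0","s2","s5","s6"):
    im=cv2.imread(f"pics/{n}.png")[:,:,::-1].copy()
    for off in(-.01,0,.01): print(n,off,prof(im,off))
E
```

```text
[36 39 43 47 51 55 59 63 67 71 75 79 83 87 91 95]
scene0 -0.01 [59, 59, 60, 60, 59, 55, 48, 43, 42, 42, 42, 42, 41, 42, 43, 50]
scene0 0 [60, 60, 60, 59, 59, 56, 49, 43, 42, 42, 41, 41, 41, 42, 43, 50]
scene0 0.01 [60, 60, 60, 59, 59, 57, 50, 44, 42, 42, 42, 42, 42, 42, 40, 41]
s2 -0.01 [117, 117, 113, 110, 94, 68, 50, 44, 42, 42, 42, 42, 42, 43, 44, 51]
s2 0 [112, 112, 112, 111, 100, 71, 51, 44, 42, 42, 42, 42, 42, 42, 44, 51]
s2 0.01 [112, 115, 110, 96, 74, 59, 50, 44, 42, 42, 42, 42, 42, 43, 42, 42]
s5 -0.01 [60, 60, 60, 60, 59, 55, 49, 44, 42, 42, 42, 42, 42, 42, 44, 52]
s5 0 [59, 60, 60, 60, 59, 56, 50, 44, 42, 42, 42, 42, 42, 41, 43, 51]
s5 0.01 [60, 60, 60, 60, 59, 57, 50, 44, 42, 42, 42, 42, 42, 42, 42, 43]
s6 -0.01 [60, 60, 60, 59, 60, 59, 59, 60, 60, 58, 54, 47, 43, 42, 44, 51]
s6 0 [62, 60, 60, 60, 60, 60, 60, 60, 59, 58, 54, 48, 43, 42, 46, 52]
s6 0.01 [69, 62, 60, 60, 60, 60, 60, 60, 59, 58, 54, 47, 43, 42, 43, 44]
```

The blue/red ratio shows the tip moved 19 mm with the fingers, so pushing works. Next comes the turning push.

Call:
send_rows(
  xyz=[
    [2.5, -0.6, 0],
    [5, -1.2, 0],
    [7.5, -1.9, 0],
    [10, -2.5, 0],
    [12.5, -3, 0],
    [15, -3.6, 0],
    [17.5, -4.1, 0],
    [20, -4.5, 0],
    [22, -4.9, 0],
    [24.3, -5.3, 0],
  ],
  dr=[
    [0, 0, 0.01],
    [0, 0, 0.021],
    [0, 0, 0.032],
    [0, 0, 0.042],
    [0, 0, 0.053],
    [0, 0, 0.063],
    [0, 0, 0.073],
    [0, 0, 0.084],
    [0, 0, 0.092],
    [0, 0, 0.101],
  ],
)

```text
time: 15.5
position: [0.6168, -0.0315, -0.0105]
tool_rot: [2.259, 2.183, 0.0]
ft_force: [-0.2, 0.1, -0.2]
grip_width: 0.143
grip_force: 0.2
```

Run:
```python
from h import *
im=get_image("scene"); cv2.imwrite("pics/s7.png",im[:,:,::-1]); ys=np.arange(.072,.12,.003); print((ys*1000).astype(int))
for o in(-.03,-.02,-.015,0,.015,.02,.03): print(o,prof(im,o,ys))
a=-.068+.168; go(.6153,-.0153,-.0105,np.pi/2-a)
```

```text
[ 72  75  78  81  84  87  90  93  96  99 102 105 108 111 114 117]
-0.03 [48, 48, 47, 47, 46, 46, 46, 46, 47, 51, 55, 58, 60, 60, 60, 61]
-0.02 [59, 59, 59, 59, 59, 59, 58, 58, 58, 58, 59, 60, 60, 60, 60, 60]
-0.015 [60, 60, 60, 60, 60, 59, 59, 59, 58, 58, 59, 60, 60, 60, 60, 60]
0 [60, 60, 60, 60, 59, 58, 56, 53, 52, 53, 55, 57, 57, 57, 57, 56]
0.015 [60, 60, 60, 60, 60, 59, 58, 58, 57, 54, 50, 46, 43, 42, 42, 41]
0.02 [59, 59, 59, 59, 59, 59, 59, 59, 57, 54, 50, 45, 43, 42, 41, 41]
0.03 [46, 46, 46, 47, 48, 48, 48, 48, 47, 45, 43, 42, 41, 41, 41, 41]
xyz [15.4 -1.9 -0.1] dr [-0.    -0.     0.066] F [-0.64 -0.33 -0.07] pos [ 0.6167 -0.0308 -0.0106] t 15.55
```

Call:
send_rows(
  xyz=[
    [1.6, -0.3, 0],
    [3.2, -0.5, 0],
    [4.8, -0.8, 0],
    [6.4, -1, 0],
    [8, -1.2, 0],
    [9.6, -1.4, 0],
    [11.2, -1.6, 0],
    [12.8, -1.7, 0],
    [14, -1.8, 0],
    [15, -1.9, 0],
  ],
  dr=[
    [0, 0, 0.008],
    [0, 0, 0.016],
    [0, 0, 0.024],
    [0, 0, 0.032],
    [0, 0, 0.04],
    [0, 0, 0.048],
    [0, 0, 0.054],
    [0, 0, 0.06],
    [0, 0, 0.065],
    [0, 0, 0.07],
  ],
)

```text
time: 16.38
position: [0.6154, -0.0164, -0.0105]
tool_rot: [-2.333, -2.104, -0.0]
ft_force: [-0.5, -0.3, 0.5]
grip_width: 0.14
grip_force: 0.2
```

Run:
```python
from h import *
im=get_image("scene"); cv2.imwrite("pics/s8.png",im[:,:,::-1]); ys=np.arange(.03,.135,.005); print((ys*1000).astype(int))
for o in(-.035,-.03,-.025,-.02,0,.015,.02,.025,.03,.035): print(o,prof(im,o,ys))
a=.1; go(.616,-.005,-.0105,np.pi/2-a)
```

```text
[ 30  34  39  44  49  54  59  64  69  74  79  84  89  94  99 104 109 114
 119 124 129]
-0.035 [117, 104, 77, 73, 105, 107, 72, 48, 43, 42, 42, 42, 42, 44, 50, 58, 59, 60, 62, 62, 62]
-0.03 [112, 98, 74, 75, 107, 104, 71, 50, 47, 45, 44, 44, 44, 44, 51, 58, 59, 60, 61, 62, 62]
-0.025 [116, 98, 76, 83, 109, 96, 67, 56, 53, 52, 50, 49, 49, 49, 53, 59, 60, 60, 60, 60, 60]
-0.02 [104, 90, 72, 87, 103, 81, 63, 60, 58, 58, 57, 56, 55, 55, 57, 59, 60, 60, 60, 60, 60]
0 [112, 114, 115, 115, 108, 95, 80, 66, 61, 60, 59, 59, 57, 53, 55, 55, 56, 57, 54, 53, 53]
0.015 [115, 114, 113, 114, 112, 111, 90, 67, 61, 60, 60, 60, 59, 57, 56, 56, 56, 51, 44, 42, 42]
0.02 [116, 114, 113, 113, 115, 110, 85, 65, 60, 59, 60, 59, 59, 59, 59, 59, 57, 51, 44, 42, 42]
0.025 [116, 113, 112, 114, 116, 103, 74, 61, 59, 59, 59, 59, 60, 59, 59, 59, 57, 49, 44, 42, 41]
0.03 [121, 114, 117, 114, 96, 72, 57, 53, 53, 55, 55, 55, 56, 57, 57, 58, 55, 48, 42, 41, 42]
0.035 [82, 91, 98, 75, 54, 46, 44, 45, 45, 46, 47, 47, 48, 49, 50, 50, 49, 44, 41, 42, 43]
xyz [11.1 -0.6 -0.1] dr [-0.    -0.    -0.003] F [-0.58 -0.71 -0.19] pos [ 0.6154 -0.0161 -0.0106] t 16.43
```

The wedge is centred to about 1 mm and aligned, with its tip at about y=0.115. Now the final push, in small steps.

Call:
send_rows(
  xyz=[
    [1, 0, 0],
    [2, 0, 0],
    [3, 0, 0],
    [4, 0, 0],
    [5, 0, 0],
    [6, 0, 0],
    [7, 0, 0],
    [7, 0, 0],
    [7, 0, 0],
    [7, 0, 0],
  ],
  dr=[
    [0, 0, 0],
    [0, 0, 0],
    [0, 0, 0],
    [0, 0, 0],
    [0, 0, 0],
    [0, 0, 0],
    [0, 0, 0],
    [0, 0, 0],
    [0, 0, 0],
    [0, 0, 0],
  ],
)

```text
time: 17.27
position: [0.6162, -0.0095, -0.0105]
tool_rot: [-2.333, -2.104, -0.0]
ft_force: [-0.1, -0.2, 0.0]
grip_width: 0.139
grip_force: 0.0
```

Call:
send_rows(
  xyz=[
    [0.3, 0, 0],
    [0.6, 0, 0],
    [0.9, 0, 0],
    [1.2, 0, 0],
    [1.5, 0, 0],
    [1.8, 0, 0],
    [2, 0, 0],
    [2, 0, 0],
    [2, 0, 0],
    [2, 0, 0],
  ],
  dr=[
    [0, 0, 0],
    [0, 0, 0],
    [0, 0, 0],
    [0, 0, 0],
    [0, 0, 0],
    [0, 0, 0],
    [0, 0, 0],
    [0, 0, 0],
    [0, 0, 0],
    [0, 0, 0],
  ],
)

```text
time: 18.1
position: [0.6164, -0.0076, -0.0105]
tool_rot: [-2.333, -2.104, -0.0]
ft_force: [0.4, -1.1, -0.5]
grip_width: 0.141
grip_force: 0.2
```

Call:
send_rows(
  xyz=[
    [0.3, 0, 0],
    [0.6, 0, 0],
    [0.9, 0, 0],
    [1.2, 0, 0],
    [1.5, 0, 0],
    [1.5, 0, 0],
    [1.5, 0, 0],
    [1.5, 0, 0],
    [1.5, 0, 0],
    [1.5, 0, 0],
  ],
  dr=[
    [0, 0, 0],
    [0, 0, 0],
    [0, 0, 0],
    [0, 0, 0],
    [0, 0, 0],
    [0, 0, 0],
    [0, 0, 0],
    [0, 0, 0],
    [0, 0, 0],
    [0, 0, 0],
  ],
)

```text
time: 18.93
position: [0.6165, -0.0062, -0.0105]
tool_rot: [2.333, 2.104, 0.0]
ft_force: [-0.6, -0.5, -0.1]
grip_width: 0.142
grip_force: 0.7
```

Call:
send_rows(
  xyz=[
    [0.3, 0, 0],
    [0.6, 0, 0],
    [0.9, 0, 0],
    [1.2, 0, 0],
    [1.5, 0, 0],
    [1.5, 0, 0],
    [1.5, 0, 0],
    [1.5, 0, 0],
    [1.5, 0, 0],
    [1.5, 0, 0],
  ],
  dr=[
    [0, 0, 0],
    [0, 0, 0],
    [0, 0, 0],
    [0, 0, 0],
    [0, 0, 0],
    [0, 0, 0],
    [0, 0, 0],
    [0, 0, 0],
    [0, 0, 0],
    [0, 0, 0],
  ],
)

```text
time: 19.77
position: [0.6167, -0.0052, -0.0105]
tool_rot: [2.333, 2.103, -0.0]
ft_force: [-0.8, -5.9, -0.2]
grip_width: 0.136
grip_force: 2.4
```

Run:
```python
from h import *
print(get_state()["ft_force"].round(2))
im=get_image("scene"); cv2.imwrite("pics/s9.png",im[:,:,::-1]); ys=np.arange(.08,.145,.004); print((ys*1000).astype(int))
for o in(.02,.025,.03): print(o,prof(im,o,ys))
```

```text
[-0.76 -5.91 -0.2 ]
[ 80  84  88  92  96 100 104 108 112 116 120 124 128 132 136 140 144]
0.02 [61, 60, 59, 59, 59, 59, 59, 59, 60, 60, 58, 54, 47, 42, 42, 42, 42]
0.025 [60, 59, 60, 60, 59, 60, 60, 60, 60, 59, 57, 53, 46, 42, 42, 42, 43]
0.03 [55, 55, 56, 56, 57, 57, 58, 58, 59, 58, 56, 51, 45, 42, 42, 42, 43]
```

Contact with the leg: 5.9 N. A little more push to load it.

Call:
send_rows(
  xyz=[
    [0.2, 0, 0],
    [0.4, 0, 0],
    [0.6, 0, 0],
    [0.8, 0, 0],
    [0.8, 0, 0],
    [0.8, 0, 0],
    [0.8, 0, 0],
    [0.8, 0, 0],
    [0.8, 0, 0],
    [0.8, 0, 0],
  ],
  dr=[
    [0, 0, 0],
    [0, 0, 0],
    [0, 0, 0],
    [0, 0, 0],
    [0, 0, 0],
    [0, 0, 0],
    [0, 0, 0],
    [0, 0, 0],
    [0, 0, 0],
    [0, 0, 0],
  ],
)

```text
time: 20.65
position: [0.6167, -0.0049, -0.0105]
tool_rot: [2.333, 2.103, -0.001]
ft_force: [-0.0, -6.0, 0.8]
grip_width: 0.134
grip_force: 3.0
```

Call:
send_rows(
  xyz=[
    [0.2, 0, 0],
    [0.4, 0, 0],
    [0.6, 0, 0],
    [0.8, 0, 0],
    [0.8, 0, 0],
    [0.8, 0, 0],
    [0.8, 0, 0],
    [0.8, 0, 0],
    [0.8, 0, 0],
    [0.8, 0, 0],
  ],
  dr=[
    [0, 0, 0],
    [0, 0, 0],
    [0, 0, 0],
    [0, 0, 0],
    [0, 0, 0],
    [0, 0, 0],
    [0, 0, 0],
    [0, 0, 0],
    [0, 0, 0],
    [0, 0, 0],
  ],
)

```text
time: 21.48
position: [0.6167, -0.0048, -0.0104]
tool_rot: [2.333, 2.102, -0.002]
ft_force: [-0.2, -6.2, 1.5]
grip_width: 0.137
grip_force: 3.4
```

Call:
send_rows(
  xyz=[
    [0.3, 0, 0],
    [0.6, 0, 0],
    [0.9, 0, 0],
    [1, 0, 0],
    [1, 0, 0],
    [1, 0, 0],
    [1, 0, 0],
    [1, 0, 0],
    [1, 0, 0],
    [1, 0, 0],
  ],
  dr=[
    [0, 0, 0],
    [0, 0, 0],
    [0, 0, 0],
    [0, 0, 0],
    [0, 0, 0],
    [0, 0, 0],
    [0, 0, 0],
    [0, 0, 0],
    [0, 0, 0],
    [0, 0, 0],
  ],
)

```text
time: 22.32
position: [0.6167, -0.0046, -0.0104]
tool_rot: [2.333, 2.101, -0.003]
ft_force: [-1.4, -8.2, 0.7]
grip_width: 0.139
grip_force: 4.0
```

Run:
```python
from h import *
s=get_state();print(s["ft_force"].round(2),s["torque"].round(2),s["position"].round(4))
im=get_image("scene"); cv2.imwrite("pics/s10.png",im[:,:,::-1]); ys=np.arange(.08,.145,.004)
for o in(.02,.025,.03): print(o,prof(im,o,ys))
a=cv2.imread("pics/s7.png")[:,:,::-1]
# shift of stand corner region vs before
for (r0,r1,c0,c1) in((150,215,345,440),(118,165,340,440)):
    print(cv2.phaseCorrelate(np.float32(a[r0:r1,c0:c1].mean(2)),np.float32(im[r0:r1,c0:c1].mean(2)),cv2.createHanningWindow((c1-c0,r1-r0),cv2.CV_32F)))
```

```text
[-1.4  -8.24  0.71] [-1.82  0.24 -0.01] [ 0.6167 -0.0046 -0.0104]
0.02 [62, 60, 59, 59, 60, 60, 59, 59, 59, 60, 59, 55, 48, 42, 41, 42, 42]
0.025 [61, 59, 59, 60, 59, 59, 60, 59, 60, 60, 59, 55, 47, 43, 42, 42, 42]
0.03 [55, 55, 56, 56, 57, 57, 57, 57, 58, 58, 58, 53, 46, 42, 42, 42, 42]
((-0.02190633237980677, 0.024461338022540247), 1.0800400314231713)
((-0.13227740917940167, 0.12498262439147112), 0.8416652921835581)
```

The push is now 8.2 N and the stand has not moved. I'll back off, rise, and close the jaws.

Call:
send_rows(
  xyz=[
    [-3, 0, 0],
    [-8, 0, 0],
    [-18, 0, 0],
    [-30, 0, -5],
    [-32, 0, -30],
    [-32, 0, -60],
    [-32, 0, -95],
    [-32, 0, -125],
    [-32, 0, -130],
    [-32, 0, -130],
  ],
  dr=[
    [0, 0, 0],
    [0, 0, 0],
    [0, 0, 0],
    [0, 0, 0],
    [0, 0, 0],
    [0, 0, 0],
    [0, 0, 0],
    [0, 0, 0],
    [0, 0, 0],
    [0, 0, 0],
  ],
  jaw=0,
)

```text
time: 23.2
position: [0.6156, -0.0346, 0.1228]
tool_rot: [2.331, 2.102, 0.008]
ft_force: [0.0, -0.3, -0.3]
grip_width: 0.003
grip_force: 0.0
```

Run:
```python
from h import *
go(.626,.1,.1,np.pi/2-.1)
im=get_image("scene"); cv2.imwrite("pics/s11.png",im[:,:,::-1]); ys=np.arange(.08,.145,.004)
for o in(.02,.025,.03): print(o,prof(im,o,ys))
```

```text
xyz [134.9  -3.7  23. ] dr [ 0.006 -0.002 -0.004] F [ 0.   -0.32 -0.27] pos [ 0.6156 -0.0346  0.1228] t 23.2
0.02 [60, 60, 60, 60, 60, 59, 59, 60, 60, 60, 59, 55, 48, 44, 42, 42, 41]
0.025 [59, 59, 59, 60, 60, 60, 59, 60, 60, 59, 58, 54, 47, 43, 42, 42, 43]
0.03 [55, 56, 56, 57, 57, 57, 58, 58, 58, 58, 57, 52, 45, 42, 42, 42, 41]
```

Call:
send_rows(
  xyz=[
    [30, -1, 0],
    [60, -2, 0],
    [90, -3, 0],
    [115, -3.5, 0],
    [130, -3.7, 5],
    [135, -3.7, 15],
    [135, -3.7, 25],
    [135, -3.7, 35],
    [135, -3.7, 43],
    [135, -3.7, 43],
  ],
  dr=[
    [0, 0, 0],
    [0, 0, 0],
    [0, 0, 0],
    [0, 0, 0],
    [0, 0, 0],
    [0, 0, 0],
    [0, 0, 0],
    [0, 0, 0],
    [0, 0, 0],
    [0, 0, 0],
  ],
)

```text
time: 24.08
position: [0.622, 0.098, 0.0737]
tool_rot: [-2.335, -2.1, 0.007]
ft_force: [0.6, -0.1, 0.0]
grip_width: 0.008
grip_force: 0.0
```

Run:
```python
from h import *
go(.626,.1,.067,np.pi/2-.1)
```

```text
xyz [2.5 3.7 6.6] dr [-0.004  0.002 -0.006] F [ 0.63 -0.11  0.02] pos [0.622  0.098  0.0737] t 24.08
```

Call:
send_rows(
  xyz=[
    [1, 1, 0],
    [1, 2, 0],
    [1, 2, 0],
    [1, 2, 1],
    [1, 2, 2],
    [1, 2, 3],
    [1, 2, 4],
    [1, 2, 4],
    [1, 2, 4],
    [1, 2, 4],
  ],
  dr=[
    [0, 0, 0],
    [0, 0, 0],
    [0, 0, 0],
    [0, 0, 0],
    [0, 0, 0],
    [0, 0, 0],
    [0, 0, 0],
    [0, 0, 0],
    [0, 0, 0],
    [0, 0, 0],
  ],
)

```text
time: 24.92
position: [0.6259, 0.1016, 0.0725]
tool_rot: [2.333, 2.104, 0.0]
ft_force: [-0.4, 0.2, -0.9]
grip_width: 0.006
grip_force: 0.0
```

Over the spot at (0.626, 0.1016). Lowering slowly.

Call:
send_rows(
  xyz=[
    [0, 0, 0.8],
    [0, 0, 1.6],
    [0, 0, 2.4],
    [0, 0, 3.2],
    [0, 0, 4],
    [0, 0, 4.5],
    [0, 0, 5],
    [0, 0, 5.5],
    [0, 0, 5.5],
    [0, 0, 5.5],
  ],
  dr=[
    [0, 0, 0],
    [0, 0, 0],
    [0, 0, 0],
    [0, 0, 0],
    [0, 0, 0],
    [0, 0, 0],
    [0, 0, 0],
    [0, 0, 0],
    [0, 0, 0],
    [0, 0, 0],
  ],
)

```text
time: 25.75
position: [0.6259, 0.1016, 0.0672]
tool_rot: [-2.333, -2.104, -0.0]
ft_force: [0.2, 1.0, 1.2]
grip_width: 0.004
grip_force: 0.7
```

Call:
send_rows(
  xyz=[
    [0, 0, 0.3],
    [0, 0, 0.6],
    [0, 0, 0.9],
    [0, 0, 1.2],
    [0, 0, 1.4],
    [0, 0, 1.4],
    [0, 0, 1.4],
    [0, 0, 1.4],
    [0, 0, 1.4],
    [0, 0, 1.4],
  ],
  dr=[
    [0, 0, 0],
    [0, 0, 0],
    [0, 0, 0],
    [0, 0, 0],
    [0, 0, 0],
    [0, 0, 0],
    [0, 0, 0],
    [0, 0, 0],
    [0, 0, 0],
    [0, 0, 0],
  ],
)

```text
time: 26.58
position: [0.626, 0.1016, 0.067]
tool_rot: [-2.333, -2.104, -0.001]
ft_force: [-3.8, -0.2, 9.3]
grip_width: 0.001
grip_force: 4.6
```

Call:
send_rows(
  xyz=[
    [0, 0, 0.2],
    [0, 0, 0.3],
    [0, 0, 0.3],
    [0, 0, 0.3],
    [0, 0, 0.3],
    [0, 0, 0.3],
    [0, 0, 0.3],
    [0, 0, 0.3],
    [0, 0, 0.3],
    [0, 0, 0.3],
  ],
  dr=[
    [0, 0, 0],
    [0, 0, 0],
    [0, 0, 0],
    [0, 0, 0],
    [0, 0, 0],
    [0, 0, 0],
    [0, 0, 0],
    [0, 0, 0],
    [0, 0, 0],
    [0, 0, 0],
  ],
)

```text
time: 27.42
position: [0.626, 0.1015, 0.067]
tool_rot: [-2.333, -2.104, -0.001]
ft_force: [-4.8, -0.7, 10.1]
grip_width: 0.006
grip_force: 5.2
```

Call:
send_rows(
  xyz=[
    [0, 0, -1],
    [0, 0, -2],
    [0, 0, -6],
    [0, 0, -15],
    [0, 0, -30],
    [0, 0, -55],
    [0, 0, -80],
    [0, 0, -110],
    [0, 0, -130],
    [0, 0, -130],
  ],
  dr=[
    [0, 0, 0],
    [0, 0, 0],
    [0, 0, 0],
    [0, 0, 0],
    [0, 0, 0],
    [0, 0, 0],
    [0, 0, 0],
    [0, 0, 0],
    [0, 0, 0],
    [0, 0, 0],
  ],
)

```text
time: 28.25
position: [0.629, 0.1016, 0.2013]
tool_rot: [2.33, 2.101, 0.013]
ft_force: [0.9, -0.1, 0.6]
grip_width: 0.004
grip_force: 0.0
```

Call:
send_rows(
  xyz=[
    [-25, 0, 0],
    [-50, 0, 0],
    [-75, 0, 0],
    [-100, 0, 0],
    [-125, 0, 0],
    [-150, 0, 0],
    [-175, 0, 0],
    [-190, 0, 0],
    [-200, 0, 0],
    [-200, 0, 0],
  ],
  dr=[
    [0, 0, 0],
    [0, 0, 0],
    [0, 0, 0],
    [0, 0, 0],
    [0, 0, 0],
    [0, 0, 0],
    [0, 0, 0],
    [0, 0, 0],
    [0, 0, 0],
    [0, 0, 0],
  ],
)

```text
time: 29.08
position: [0.6046, -0.1005, 0.1953]
tool_rot: [2.337, 2.099, -0.001]
ft_force: [-0.3, -0.5, 0.4]
grip_width: 0.003
grip_force: 0.0
```

Run:
```python
from h import *
im=get_image("scene")[:,:,::-1]; cv2.imwrite("pics/s12.png",im)
cv2.imwrite("pics/fin.png",cv2.resize(im[100:250,260:460],None,fx=4,fy=4,interpolation=cv2.INTER_CUBIC))
print(get_state()["ft_force"])
a=cv2.imread("pics/scene0.png")
for (r0,r1,c0,c1) in((150,205,370,440),(118,165,340,440)):
    print(cv2.phaseCorrelate(np.float32(a[r0:r1,c0:c1].mean(2)),np.float32(im[r0:r1,c0:c1].mean(2)),cv2.createHanningWindow((c1-c0,r1-r0),cv2.CV_32F)))
```

```text
[ 0.05916416  0.68267373 -0.57702607]
((0.042490345744738534, 0.052404413809679085), 1.0623252674385353)
((-0.1321832952632107, 0.026433561469993094), 0.9450539728005727)
```

View pics/fin.png

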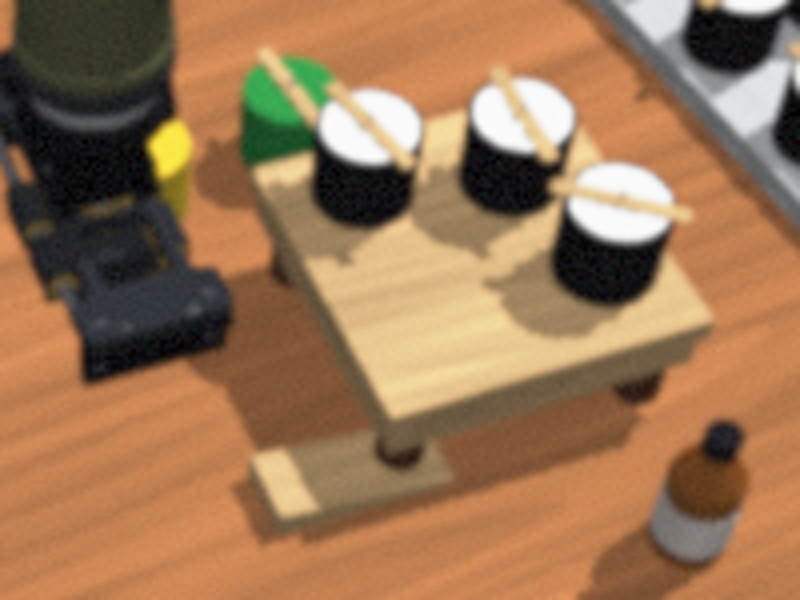

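The final picture shows the wedge under the short leg at (400,450), with the stand and tins unmoved and the hand clear. Handing in.

```bash
python3 -c "
from bench import *
print(close_job())"
```

```text
the job is handed in; nothing more can be done
None
```

The wedge is snug under the short leg (pushed in to about 8 N); the stand held firm under a 10 N press over that leg and neither it nor its tins moved, the hand is clear, and I handed the job in at about 29 s, verdict not shown.

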